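Post a reagent carrier through the sprung flap of the loading port

ROBOT

A 6-joint arm with a two-finger parallel gripper is mounted at the origin on a cart in front of the work surface, level with it; the furniture and walls round the work are solid. World frame = base frame: x ahead of the robot, y to its left, z up, the work surface at z = 0. Lengths are in m, angles in rad, forces in N, time in s.
With the tool pointing down it reaches from about 0.35 to 1 m from the base axis. Payload 7.1 kg.
Tool frame: the origin (TCP) lies on the centre line of the jaws, within the pads' length; the fingertips stand 14 mm ahead of it and the grasp point (between the pads) lies 5 mm behind it; z points along the fingers, y is the direction in which the jaws open and shut (so a half turn about z gives the same grasp; the last joint's range is limited). The gripper opens to 85 mm and grips with 20 to 120 N. Pads are 22 mm wide; open, the fingers measure 114 mm over their backs; the gripper's body (76 mm by 85 mm) begins 54 mm behind the grasp point. The pads swing forward as they close: fully open they stand 13 mm farther back than shut.
Start: joints at [1.308, 0.423, 1.63, -0, 1.089, -0.019], TCP at [0.151, 0.607, 0.21] pointing down, gripper open.
Joint ranges: [-3, 3], [-0.9, 2.11], [0.09, 2.58], [-1.31, 4.45], [0.11, 2.69], [-2.54, 2.54]. Speed limits (rad/s): [2.39, 2.39, 3.01, 3.14, 3.14, 3.14].

INTERFACE

Orientations are given as a unit quaternion [x, y, z, w].
In Python, from plant import * gives the robot as it stands.
- The arm moves only by the tool move_arm, never from a script. Its argument "increments" is a list of rows, each a list of 4 numbers: the shift along the tool's x, y, z in mm, then the turn about the tool's z in degrees. In form: [[x, y, z, yaw], ...]. A call has 1 to 5 rows; each row shifts and turns the commanded pose from where the row before left it, along the tool's axes as they then stand; what a row does not reach is not made up. A row lasts 1/10 s, in which the tool goes at most 50 mm and 8.59 degrees, less where a joint would pass 70% of its speed; a pose out of reach is approached as far as the arm can. A call with a gripper value outside its range is refused whole. "claw" is the opening, from 0 (shut) to 1 (fully open), set as the call begins (left out, the last holds). The fingers move at their own pace and stop on an object; the grip force is fixed at half the most. Time passes only in rows, so rows that do not move let the fingers close. It gives the time, the measured TCP pose, the force and the opening at its end, in the units of the state.
- get_obs(): the state, without advancing time (a new reading comes with each control period).
- read_camera(name): name is "scene" or "top" or "wrist"; returns a dict with "pixels" (420x560x3 uint8, blue, green, red), "K" (3x3 intrinsics, pixels), "D" ([k1, k2, p1, p2, k3] as OpenCV has them; the pictures are not rectified), "eye" and "rotation" of the camera in the world. Camera axes: x right, y down, z forward; pixel columns grow to the right and rows downward; lengths in m; the calibration is good to about 2 mm. A picture is of the moment at which its call begins. There is no depth.
- close_job(): hands the job in, once; it reports no verdict.
The state is a dict: "time_s": time; "qpos": joint angles; "joint_velocities": joint speeds; "joint_efforts": joint torques, N m; "tcp_pos": TCP position; "tool_rot": TCP orientation; "ft_force": force on the tool from outside, world axes, zero at the start; "torque": the same for the moment, N m; "width": finger opening in m.
Only numpy, scipy, OpenCV 4.12 (cv2) and the standard library are available. Lean on these libraries where they do the work, as an engineer would, in place of code of your own. Each camera call takes 0.05 s, during which the arm holds its last target. There are 200 camera calls.

TASK

Take the carrier with the three blue-capped bottles out of the waiting rack and load it into the white loading port. In the rack only its barcode-label end can be gripped, so stand it on the counter, let go and take it again by the plain end. Then push it in past the sprung flap, label end first and caps up, holding it until it is well inside, and let it slide down to the end stop so that the flap springs shut behind it; leave the empty carriers and everything else where they are.

Things in the scene. Friction and masses are not known exactly. Their poses are not given: they have to be found in the camera images.
- carrier_full_centre (a point): The carrier to load: beige moulded block with three round blue screw caps (25 mm) level with its top; 114 long (its x), 36 wide (y), 68 high (z); 0.3-0.42 kg. The point is its centre, half-way up, 34 mm over its underside. Its own -x end wears the barcode label, its +x end is plain. It starts in one of the two rack channels
- carrier_full_label (a point): Centre of the carrier's barcode-label end face (its -x end), half-way up: 57 mm from the carrier's centre along its own -x
- carrier_full: The same carrier's  origin at the centre of its underside; x, y, z as above
- carrier_empty_a: An empty beige carrier of the same size (114 x 36 x 68), no caps, in the other channel; origin under its centre; leave it
- carrier_empty_b: Another empty beige carrier, same size, standing on the counter beside the port; origin under its centre; leave it
- rack: Fixed waiting rack: 4 mm base plate 124 (x) x 148 (y), origin on the counter below its middle, and two steel channels at y = -38 and 38, each 41 wide inside, walls 64 high, from x = -8 back to a wall at x = 62, open on top and towards -x. Carriers stand in them, labels to the rack's -x; only the last 48 mm at the label end stand clear of the walls, 40 mm between the two. Lift a carrier straight up 75 mm to free it
- port: Fixed loading port, white housing 246 long (x = -112 to 134) x 124 (y) x 238 high, origin on the counter under its middle, mouth on the -x side facing up and forward. Behind the flap a straight slippery chute goes down towards +x, 40 degrees below level: 94 mm high across the slope, 108 wide for the first 84 mm, then narrowing to a 42 mm lane from 116 mm on. A carrier let go in it slides down by itself
- port_mouth (a point): Middle of the mouth's lower lip, on the chute floor, where the chute begins (port frame -104, 0, 157 mm). From here the chute floor runs down along (0.766, 0, -0.643) in the port's frame; away from the floor is (0.643, 0, 0.766)
- port_seat (a point): Where the centre of the fully loaded carrier comes to lie: 159 mm down the chute from the mouth and 34 mm off its floor
- port_stop (a point): The point of the end stop that the middle of the leading end face meets: 216 mm down the chute from the mouth and 34 mm off its floor
- flap (a joint): Aluminium flap 102 wide x 87 that closes the mouth, hinged under the upper lip and swinging inward and up; 0 shut, 1.5 fully open, rad. A spring returns it: about 0.024 N m at first, 0.057 N m fully open (0.7 N at its free edge); the carrier's end can push it in
- timer: White timer 62 x 66 x 20 lying on the counter; origin under its centre
- label_roll: White label roll, 74 in diameter, 34 high, on the counter; origin under its centre
- tape_roll: Brown tape roll, 93 in diameter, 48 high; origin under its centre
- scanner: Black hand scanner 175 (x) x 62 x 52 lying on the counter; origin under its centre
- pen: White and blue pen, 145 long (y), 10 thick; origin under its centre
- glove_box_1: Fixed blue cardboard glove box, 121 (x) x 241 (y) x 70 high, lying between the robot and the port; origin under its centre
- sharps_box: Fixed yellow sharps container with red lid, 158 x 178 x 216 high; origin under its centre
- printer_corner (a point): Nearest top corner of the fixed black printer (222 high): its sides run from here level along world (0.25, 0.97) for 0.34 m and (0.97, -0.25) for 0.36 m. A monitor hangs above x = 0.62 to 0.88, y = -0.03 to 0.26, from 0.39 m up: keep the wrist out of there

How it is judged:
By the outcome, as a careful person would: the job done as asked, in the order asked, and still so for the second after the job is handed in, with the robot touching nothing.
It also fails if it takes over 72 s, if anything falls off the work surface, if the arm or the gripper's body presses on something with over 40 N, if the wrist force passes 120 N, or if a joint passes its speed limit or range.

## Working session

There is one attempt and no reset: what is moved stays moved. The work goes in short steps, Python scripts to look and compute and a tool call to move; the robot and the scene stay as the last step left them, time stands still between calls to the robot, and variables do not carry over. Pictures are saved under pics/ and viewed, about 8 in all and at most 12, crops included, and the job is handed in when it is done.

Besides the shell and the picture viewer there is one more tool, called as a command line: name --pt "numbers of a row" for each row, then --argument value for the rest. move_arm: Moves the arm, as the interface text tells. Its arguments: {"type":"object","properties":{"increments":{"type":"array"},"claw":{"type":"number"}},"required":["increments"]}

```bash
ls; mkdir -p pics; python3 - <<'E'
from plant import *
import cv2, numpy as np
o=get_obs(); print(o)
for n in ("scene","top"):
    c=read_camera(n); cv2.imwrite(f"pics/{n}0.png",c["pixels"]); print(n,c["K"],c["D"],c["eye"],c["rotation"])
E
```

```text
pics
{'time_s': 0.0, 'qpos': array([ 1.30800769e+00,  4.23869977e-01,  1.63071061e+00, -1.17376498e-05,
        1.08860430e+00, -1.90001763e-02]), 'joint_velocities': array([-3.68203899e-06, -2.48717081e-04,  1.12783407e-03,  2.00517882e-04,
       -6.12086582e-05,  4.05034875e-04]), 'joint_efforts': array([-6.18396025e-04, -5.57364929e+01, -2.81751627e+01, -3.17959223e-05,
        7.13258443e-03, -3.02348440e-05]), 'tcp_pos': array([0.15068636, 0.6059481 , 0.20891943]), 'tool_rot': array([ 1.21589857e-01,  9.92580109e-01, -7.88958527e-04, -1.06651771e-04]), 'ft_force': array([-0.12808862, -0.17490906, -0.2869611 ]), 'torque': array([ 0.01171287, -0.00891452,  0.05025997]), 'width': 0.08600923034259728}
scene [[445.62574633   0.         275.07718053]
 [  0.         445.62574633 212.0270011 ]
 [  0.           0.           1.        ]] [-0.00315286  0.          0.          0.          0.        ] [ 0.93822105 -0.68565565  1.24655317] [ 0.91287854  0.2262175  -0.08228704 -0.32970783]
top [[436.22330547   0.         276.29143606]
 [  0.         436.22330547 209.78850096]
 [  0.           0.           1.        ]] [-0.10686455  0.          0.          0.          0.        ] [-0.4075933   0.37241048  1.39251133] [-0.58062508  0.74940278 -0.25642678  0.18845504]
```

View pics/scene0.png

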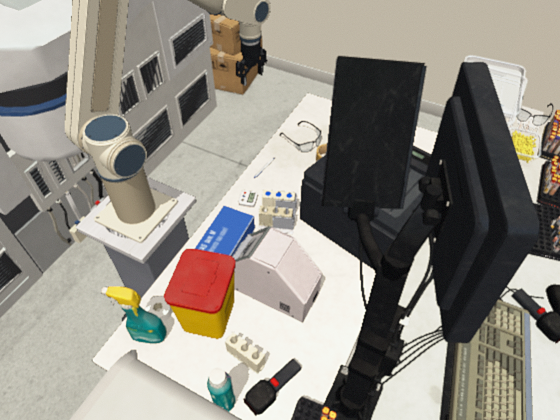

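View pics/top0.png

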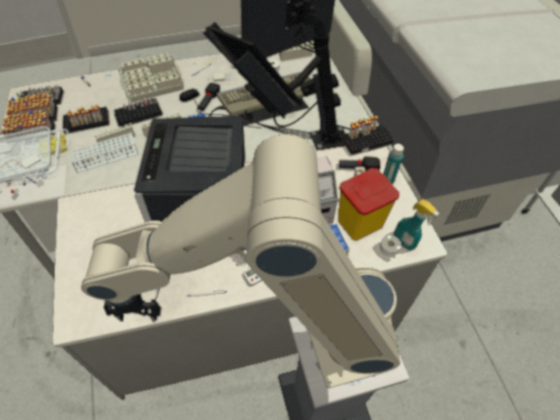

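The scene view shows the blue-capped carrier in the rack at about (278,195), the port at (280,265), the glove box at (225,235) and the empty carrier at (247,350). In the top view the arm hides most of this. I'll zoom in and locate the caps next.

```bash
cat > h.py <<'E'
import cv2, numpy as np
from scipy.spatial.transform import Rotation as R
def rays(c,px):
    u=cv2.undistortPoints(np.array(px,float).reshape(-1,1,2),c["K"],np.array(c["D"]))[:,0]
    return R.from_quat(c["rotation"]).apply(np.c_[u,np.ones(len(u))])
def onz(c,px,z):
    d=rays(c,px); e=np.array(c["eye"]); return e+d*((z-e[2])/d[:,2])[:,None]
def proj(c,p):
    p=np.array(p,float).reshape(-1,3); q=R.from_quat(c["rotation"]).inv().apply(p-c["eye"])
    return cv2.projectPoints(q,np.zeros(3),np.zeros(3),c["K"],np.array(c["D"]))[0][:,0]
def blobs(m,amin=15):
    n,l,s,ce=cv2.connectedComponentsWithStats(m.astype(np.uint8)); return [(ce[i].round(1),s[i,4]) for i in range(1,n) if s[i,4]>=amin]
E
python3 - <<'E'
from plant import *
from h import *
c=read_camera("scene"); im=c["pixels"]
hsv=cv2.cvtColor(im,cv2.COLOR_BGR2HSV)
m=cv2.inRange(hsv,(100,120,90),(125,255,255)); b=[x for x in blobs(m,6)]
for p,a in b:
  print(p,a,onz(c,p,.072).round(4))
cv2.imwrite("pics/s1.png",cv2.resize(im[160:335,190:350],None,fx=3.4,fy=3.4,interpolation=cv2.INTER_CUBIC))
w=read_camera("wrist"); print(w["eye"],R.from_quat(w["rotation"]).as_matrix().round(3),w["K"])
E
```

```text
[ 31.5 107.1] 344 [[-0.7116  0.2068  0.072 ]]
[267.5 193. ] 12 [[0.416 0.242 0.072]]
[278.2 193.8] 16 [[0.4514 0.2564 0.072 ]]
[288.7 195. ] 15 [[0.487  0.2686 0.072 ]]
[226.5 229.5] 1268 [[0.3735 0.0349 0.072 ]]
[ 76.7 221.9] 7 [[-0.0901 -0.1732  0.072 ]]
[246.2 233.3] 98 [[0.4393 0.0518 0.072 ]]
[0.08732021 0.62158882 0.37322176] [[ 0.241  0.936  0.256]
 [ 0.971 -0.231 -0.066]
 [-0.003  0.265 -0.964]] [[295.70441023   0.         278.4216646 ]
 [  0.         295.70441023 205.79742002]
 [  0.           0.           1.        ]]
```

View pics/s1.png

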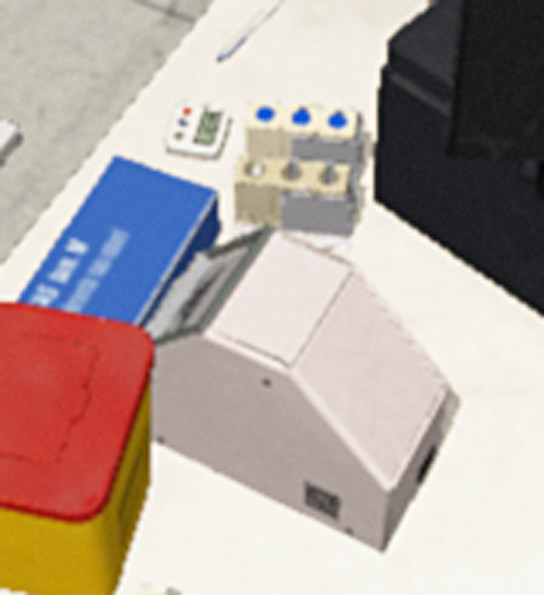

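The crop shows the carrier at the back of the rack with its label end towards the robot, and the empty one nearer the port. The port roof's flat corners are at crop (275,230), (350,265), (290,365) and (210,330). The rear bottom corner is at (385,550). I'll work out the poses from these.

```bash
python3 - <<'E'
from plant import *
from h import *
c=read_camera("scene")
f=lambda l:np.array(l)/3.4+[190,160]-.35
T=onz(c,f([(275,230),(350,265),(290,365),(210,330)]),.238); print("roof",T.round(3))
B=onz(c,f([(385,550),(150,437)]),0); print("bot",B.round(3))
m=(T[1]+T[2])/2-(T[0]+T[3])/2; print("roof x yaw",np.degrees(np.arctan2(m[1],m[0])))
m=(T[0]+T[1])/2-(T[2]+T[3])/2; print("roof y yaw-90",np.degrees(np.arctan2(m[1],m[0]))-90, np.linalg.norm(m))
m=B[0]-B[1]; print("bot yaw",np.degrees(np.arctan2(m[1],m[0])))
G=onz(c,f([(118,157),(217,193),(22,300),(150,335)]),.07); print("glove",G.round(3))
print("timer",onz(c,f([(165,150),(183,100),(235,108),(220,158)]),.02).round(3))
print("pen",onz(c,f([(218,60)]),.005).round(3))
print("rack far",onz(c,f([(370,140),(355,235)]),.068).round(3))
E
```

```text
roof [[ 0.561 -0.001  0.238]
 [ 0.633 -0.005  0.238]
 [ 0.634 -0.114  0.238]
 [ 0.562 -0.115  0.238]]
bot [[ 0.728 -0.111  0.   ]
 [ 0.484 -0.111  0.   ]]
roof x yaw -1.0456696952209215
roof y yaw-90 0.9160822210631494 0.11127214501370102
bot yaw -0.1086944357234136
glove [[ 0.311  0.121  0.07 ]
 [ 0.424  0.127  0.07 ]
 [ 0.325 -0.073  0.07 ]
 [ 0.453 -0.05   0.07 ]]
timer [[0.324 0.187 0.02 ]
 [0.304 0.259 0.02 ]
 [0.36  0.275 0.02 ]
 [0.381 0.205 0.02 ]]
pen [[0.3   0.342 0.005]]
rack far [[0.528 0.263 0.068]
 [0.569 0.145 0.068]]
```

```bash
python3 - <<'E'
from plant import *
from h import *
c=read_camera("top")
print("pen",onz(c,[(188,296),(227,292)],0.005).round(3))
print("printer",onz(c,[(138,190),(150,218)],0.222).round(3))
print("table corner",onz(c,[(55,345)],0).round(3),"timer",onz(c,[(252,278)],.02).round(3))
for p in [(.46,.40),(.42,.42)]:print(proj(c,[[*p,0]]))
E
```

```text
pen [[0.313 0.479 0.005]
 [0.295 0.344 0.005]]
printer [[0.646 0.577 0.222]
 [0.513 0.546 0.222]]
table corner [[0.239 0.941 0.   ]] timer [[0.32  0.248 0.02 ]]
[[203.68501872 256.78719462]]
[[200.02864535 267.07952667]]
```

move_arm --pt "-35 -29 0 0" --pt "-35 -29 0 0" --pt "-35 -29 0 0" --pt "-35 -29 0 0" --pt "-35 -29 0 0" --claw 0.62

```text
time_s: 0.8
tcp_pos: [0.2864, 0.4221, 0.2098]
tool_rot: [0.121, 0.993, 0.0, 0.0]
ft_force: [-0.3, 0.4, -0.8]
width: 0.0529
```

move_arm --pt "-34 -28 0 0" --pt "-34 -28 0 0" --pt "-34 -28 0 0" --pt "-34 -28 0 0" --pt "-34 -28 0 0"

```text
time_s: 1.3
tcp_pos: [0.4177, 0.2451, 0.21]
tool_rot: [0.122, 0.993, 0.0, 0.0]
ft_force: [1.2, -0.3, 0.6]
width: 0.0528
```

move_arm --pt "0 0 0 -8" --pt "0 0 0 -8" --pt "0 0 0 -8" --pt "0 0 0 -8" --pt "0 0 0 -2.5"

```text
time_s: 1.8
tcp_pos: [0.4169, 0.2465, 0.2098]
tool_rot: [-0.18, 0.984, -0.0, 0.0]
ft_force: [0.6, 0.0, 1.2]
width: 0.0531
```

```bash
cat >> h.py <<'E'
def go(o,target,yd):
    """moves in tool axes to world target, jaw axis angle yd deg (mod 180)"""
    M=R.from_quat(o["tool_rot"]).as_matrix(); y=np.degrees(np.arctan2(M[1,1],M[0,1]))
    d=(y-yd+90)%180-90
    print("tcp",o["tcp_pos"].round(4),"jaw",y.round(2),"tool mm",(M.T@(np.array(target)-o["tcp_pos"])*1e3).round(1),"yaw",round(d,1),"F",o["ft_force"].round(1),"w",round(o["width"],4),"t",o["time_s"],"q",o["qpos"].round(2))
E
python3 - <<'E'
from plant import *
from h import *
go(get_obs(),[.418,.244,.21],110.5)
c=read_camera("wrist"); cv2.imwrite("pics/w1.png",c["pixels"]); 
hsv=cv2.cvtColor(c["pixels"],cv2.COLOR_BGR2HSV)
for p,a in blobs(cv2.inRange(hsv,(100,120,90),(125,255,255)),30): print(p,a,onz(c,p,.072).round(4))
E
```

```text
tcp [0.4169 0.2465 0.2098] jaw 110.77 tool mm [-0.1 -2.8 -0.2] yaw 0.3 F [0.6 0.  1.2] w 0.0531 t 1.8 q [ 0.51  0.22  1.93 -0.    0.99 -1.42]
[101.7  71.3] 20164 [[0.3696 0.0485 0.072 ]]
[276.3 187.5] 326 [[0.4155 0.2419 0.072 ]]
[275.9 222.2] 287 [[0.4513 0.2549 0.072 ]]
[275.8 254.7] 262 [[0.4868 0.2682 0.072 ]]
```

View pics/w1.png

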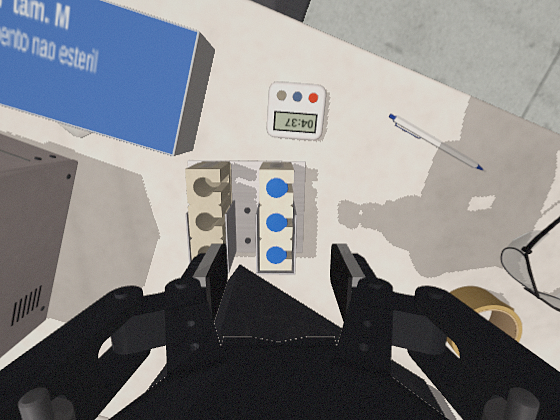

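The wrist view confirms it: the caps are at (276,187/222/255), the free label end is at the top, and the neighbouring carrier is at x≈208. The centre comes to (0.451,0.255) with yaw 20.3°, so I'll descend and grip.

move_arm --pt "0 -4 10 0.5" --pt "0 0 40 0" --pt "0 0 40 0" --pt "0 0 40 0" --pt "0 0 0 0"

```text
time_s: 2.35
tcp_pos: [0.4145, 0.2406, 0.0751]
tool_rot: [-0.173, 0.985, -0.002, -0.005]
ft_force: [-0.8, -1.5, 0.1]
width: 0.0531
```

move_arm --pt "0 0 20 0" --pt "0 0 13 0" --pt "0 0 0 0"

```text
time_s: 2.65
tcp_pos: [0.4178, 0.2426, 0.0464]
tool_rot: [-0.174, 0.985, -0.0, -0.001]
ft_force: [-0.4, 0.2, 0.7]
width: 0.0531
```

move_arm --pt "0 0 0 0" --pt "0 0 0 0" --pt "0 0 0 0" --pt "0 0 0 0" --pt "0 0 0 0" --claw 0

```text
time_s: 3.15
tcp_pos: [0.4188, 0.2434, 0.0481]
tool_rot: [-0.174, 0.985, 0.0, 0.001]
ft_force: [-3.5, 0.3, 6.8]
width: 0.0319
```

move_arm --pt "0 0 0 0" --pt "0 0 -5 0" --pt "0 0 -10 0" --pt "0 0 -10 0" --pt "0 0 -10 0"

```text
time_s: 3.65
tcp_pos: [0.4184, 0.2429, 0.0828]
tool_rot: [-0.174, 0.985, 0.0, 0.0]
ft_force: [-0.3, 0.4, -3.7]
width: 0.0317
```

move_arm --pt "0 0 -15 0" --pt "0 0 -15 0" --pt "0 0 -15 0" --pt "0 0 -15 0" --pt "0 0 -10 0"

```text
time_s: 4.15
tcp_pos: [0.4186, 0.2431, 0.1534]
tool_rot: [-0.174, 0.985, 0.0, 0.001]
ft_force: [-0.3, -0.7, -3.2]
width: 0.0321
```

```bash
python3 - <<'E'
from plant import *
from h import *
go(get_obs(),[.42,.395,.15],180)
c=read_camera("wrist"); cv2.imwrite("pics/w2.png",c["pixels"][100:])
E
```

```text
tcp [0.4186 0.2431 0.1534] jaw 110.03 tool mm [-53.3 142.3   3.5] yaw -70.0 F [-0.3 -0.7 -3.2] w 0.0321 t 4.15 q [ 0.5   0.3   1.98 -0.    0.86 -1.42]
```

View pics/w2.png

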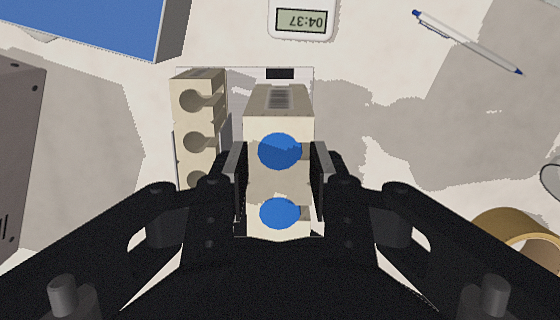

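The carrier is clear of the rack, label end towards the top of the picture, caps up. I'll carry it to the free counter at left.

move_arm --pt "-10 28 0 0" --pt "-10 28 0 0" --pt "-11 28 0 0" --pt "-11 28 0 0" --pt "-11 30 0 0"

```text
time_s: 4.7
tcp_pos: [0.4191, 0.3953, 0.1514]
tool_rot: [-0.174, 0.985, -0.0, -0.0]
ft_force: [0.3, 0.1, -4.0]
width: 0.0321
```

move_arm --pt "0 0 0 -8" --pt "0 0 0 -8" --pt "0 0 0 -8" --pt "0 0 0 -8" --pt "0 0 0 -8"

```text
time_s: 5.2
tcp_pos: [0.4191, 0.3942, 0.1513]
tool_rot: [-0.503, 0.864, -0.0, -0.0]
ft_force: [0.4, -1.0, -3.8]
width: 0.0321
```

move_arm --pt "0 0 20 -8" --pt "0 0 25 -2" --pt "0 0 25 0" --pt "0 0 20 0" --pt "0 0 0 0"

```text
time_s: 5.7
tcp_pos: [0.4174, 0.3926, 0.0588]
tool_rot: [-0.574, 0.819, -0.0, -0.003]
ft_force: [-0.3, -0.5, -2.8]
width: 0.0318
```

```bash
python3 - <<'E'
from plant import *
from h import *
go(get_obs(),[.418,.397,.043],160)
c=read_camera("scene"); cv2.imwrite("pics/s2.png",cv2.resize(c["pixels"][100:240,220:360],None,fx=4,fy=4,interpolation=cv2.INTER_CUBIC))
E
```

```text
tcp [0.4174 0.3926 0.0588] jaw 160.03 tool mm [-4.4  0.9 15.8] yaw 0.0 F [-0.3 -0.5 -2.8] w 0.0318 t 5.7 q [ 0.73  0.56  1.83 -0.    0.76 -2.06]
```

View pics/s2.png

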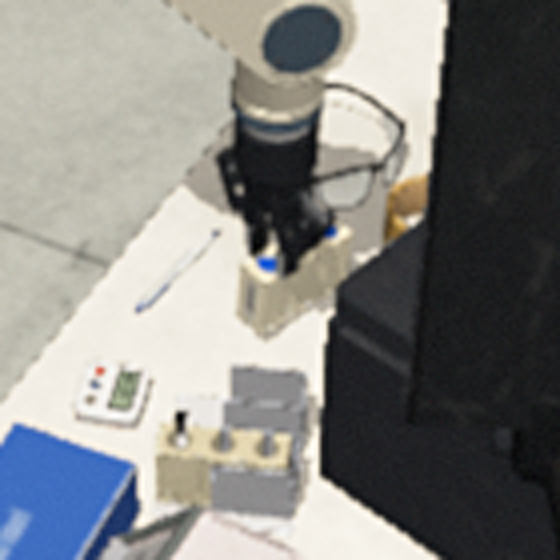

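The carrier is held level over free counter at about (295,270), clear of the pen and the glasses. I'll set it down.

move_arm --pt "0 0 10 0" --pt "0 0 3 0" --pt "0 0 1.5 0" --pt "0 0 1 0" --pt "0 0 0 0"

```text
time_s: 6.25
tcp_pos: [0.4196, 0.3946, 0.0466]
tool_rot: [-0.574, 0.819, 0.0, 0.0]
ft_force: [0.5, -0.9, -1.5]
width: 0.0317
```

move_arm --pt "0 0 1 0" --pt "0 0 0 0"

```text
time_s: 6.45
tcp_pos: [0.4195, 0.3945, 0.0454]
tool_rot: [-0.574, 0.819, -0.0, 0.0]
ft_force: [-0.6, -1.4, -1.3]
width: 0.0321
```

move_arm --pt "0 0 1 0" --pt "0 0 1 0" --pt "0 0 0 0"

```text
time_s: 6.75
tcp_pos: [0.4194, 0.3945, 0.0442]
tool_rot: [-0.574, 0.819, -0.0, -0.0]
ft_force: [-3.3, -3.5, 8.7]
width: 0.032
```

move_arm --pt "0 0 0 0" --pt "0 0 0 0" --pt "0 0 0 0" --pt "0 0 0 0" --claw 0.75

```text
time_s: 7.15
tcp_pos: [0.4195, 0.3946, 0.0432]
tool_rot: [-0.574, 0.819, 0.0, 0.0]
ft_force: [0.4, 1.3, -0.8]
width: 0.0641
```

move_arm --pt "0 0 -20 0" --pt "0 0 -40 0" --pt "0 0 -40 0" --pt "-15 0 -20 0" --pt "0 0 0 0"

```text
time_s: 7.65
tcp_pos: [0.427, 0.4114, 0.167]
tool_rot: [-0.574, 0.819, 0.001, 0.004]
ft_force: [0.5, -0.1, -0.1]
width: 0.0644
```

```bash
python3 - <<'E'
from plant import *
from h import *
c=read_camera("wrist")
hsv=cv2.cvtColor(c["pixels"],cv2.COLOR_BGR2HSV)
P=[]
for p,a in blobs(cv2.inRange(hsv,(100,120,90),(125,255,255)),60):
  q=onz(c,p,.068)[0]; print(p,a,q.round(4)); P.append(q)
cv2.imwrite("pics/w3.png",c["pixels"])
go(get_obs(),[.43,.43,.17],160)
E
```

```text
[281.6 174.5] 438 [0.4182 0.3893 0.068 ]
[281.6 214.9] 390 [0.431 0.425 0.068]
[281.6 252.3] 349 [0.4437 0.4606 0.068 ]
tcp [0.4254 0.4097 0.1646] jaw 160.06 tool mm [-20.7   2.6  -5.4] yaw 0.1 F [ 0.3 -0.1 -0.6] w 0.0641 t 7.7 q [ 0.75  0.43  1.74 -0.    0.97 -2.05]
```

move_arm --pt "-28 0 0 0" --pt "-28 0 0 0" --pt "0 0 40 0" --pt "0 0 40 0" --pt "0 0 0 0"

```text
time_s: 8.2
tcp_pos: [0.4393, 0.4567, 0.0759]
tool_rot: [-0.574, 0.819, -0.001, -0.007]
ft_force: [-1.7, 0.0, -1.1]
width: 0.064
```

move_arm --pt "0 0 25 0" --pt "0 0 12 0" --pt "0 0 0 0" --pt "0 0 0 0"

```text
time_s: 8.6
tcp_pos: [0.4439, 0.4613, 0.047]
tool_rot: [-0.574, 0.819, 0.0, 0.0]
ft_force: [-0.6, 0.0, -0.4]
width: 0.064
```

```bash
python3 - <<'E'
from plant import *
from h import *
go(get_obs(),[.4445,.4626,.045],160.3)
E
```

```text
tcp [0.4439 0.4613 0.047 ] jaw 160.03 tool mm [-1.5 -0.1  2. ] yaw -0.3 F [-0.6  0.  -0.4] w 0.064 t 8.6 q [ 0.79  0.65  1.68 -0.    0.81 -2.01]
```

move_arm --pt "0 0 2 0" --pt "0 0 0 0" --pt "0 0 0 0" --pt "0 0 0 0" --pt "0 0 0 0" --claw 0

```text
time_s: 9.1
tcp_pos: [0.449, 0.4637, 0.0503]
tool_rot: [-0.574, 0.819, -0.0, 0.006]
ft_force: [6.1, -8.6, 27.5]
width: 0.0001
```

move_arm --pt "0 0 0 0" --pt "0 0 -10 0" --pt "0 0 -25 0" --pt "0 0 -40 0" --pt "0 0 -40 0"

```text
time_s: 9.6
tcp_pos: [0.4432, 0.4608, 0.1605]
tool_rot: [-0.574, 0.819, -0.0, -0.001]
ft_force: [0.5, 1.4, 0.4]
width: -0.0
```

move_arm --pt "0 0 -20 0" --pt "0 0 0 8" --pt "0 0 0 8" --pt "0 0 0 8" --pt "0 0 0 8"

```text
time_s: 10.1
tcp_pos: [0.4435, 0.4612, 0.1799]
tool_rot: [-0.323, 0.946, 0.0, 0.0]
ft_force: [0.1, -0.1, -0.8]
width: 0.0001
```

move_arm --pt "0 0 0 8" --pt "0 0 0 8" --pt "0 0 0 8" --pt "0 0 0 8" --pt "0 0 0 8"

```text
time_s: 10.6
tcp_pos: [0.4435, 0.4612, 0.1798]
tool_rot: [0.02, 1.0, 0.0, 0.0]
ft_force: [-0.7, 0.3, -0.5]
width: -0.0004
```

move_arm --pt "0 0 0 8" --pt "0 0 0 8" --pt "0 0 0 8" --pt "0 0 0 8" --pt "0 0 0 8"

```text
time_s: 11.1
tcp_pos: [0.4435, 0.4613, 0.1798]
tool_rot: [0.361, 0.933, 0.0, 0.0]
ft_force: [-0.3, 0.9, -0.3]
width: 0.0001
```

move_arm --pt "0 0 0 8" --pt "0 0 0 8" --pt "0 0 0 8" --pt "0 0 0 8" --pt "0 0 0 8"

```text
time_s: 11.6
tcp_pos: [0.4435, 0.4612, 0.1797]
tool_rot: [0.658, 0.753, 0.0, -0.0]
ft_force: [0.1, 0.0, -0.6]
width: 0.0
```

```bash
python3 - <<'E'
from plant import *
from h import *
go(get_obs(),[.36,.129,.20],0)
c=read_camera("scene"); cv2.imwrite("pics/s3.png",cv2.resize(c["pixels"][80:260,190:350],None,fx=3.3,fy=3.3,interpolation=cv2.INTER_CUBIC))
c=read_camera("wrist"); cv2.imwrite("pics/w4.png",c["pixels"])
E
```

```text
tcp [0.4435 0.4612 0.1797] jaw 7.71 tool mm [-318.  -127.3  -20.4] yaw 7.7 F [ 0.1  0.  -0.6] w 0.0 t 11.6 q [0.79 0.48 1.62 0.   1.05 0.65]
```

View pics/s3.png

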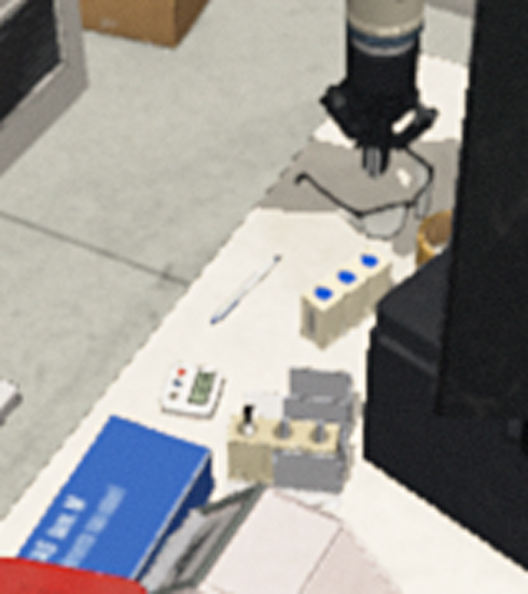

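The scene view shows the carrier still standing at about (345,300) with caps up, and the gripper empty, so the jaws missed or slipped off the plain end. I'll look at it from the wrist to find its true ends.

move_arm --pt "0 0 0 -8" --pt "0 0 0 -8" --pt "0 0 0 -8" --pt "0 0 0 0" --claw 0.75

```text
time_s: 12.1
tcp_pos: [0.4436, 0.4612, 0.1795]
tool_rot: [0.483, 0.876, 0.0, 0.0]
ft_force: [0.2, -1.2, 1.3]
width: 0.0584
```

```bash
python3 - <<'E'
from plant import *
from h import *
go(get_obs(),[.4445,.4626,.047],160.3)
for n in("scene","wrist"):
  c=read_camera(n);hsv=cv2.cvtColor(c["pixels"],cv2.COLOR_BGR2HSV)
  for p,a in blobs(cv2.inRange(hsv,(100,120,90),(125,255,255)),6):
    q=onz(c,p,.068)[0]
    if q[1]>.3: print(n,p,a,q.round(4))
cv2.imwrite("pics/w5.png",c["pixels"])
E
```

```text
tcp [0.4436 0.4612 0.1795] jaw 32.3 tool mm [  0.6   1.5 132.5] yaw 52.0 F [ 0.2 -1.2  1.3] w 0.0584 t 12.1 q [0.79 0.48 1.62 0.   1.05 0.22]
scene [56.  94.2] 642 [-0.6928  0.3267  0.068 ]
scene [301.6 158.7] 9 [0.4452 0.4612 0.068 ]
scene [294.5 163.5] 10 [0.4329 0.425  0.068 ]
scene [287.5 168.5] 10 [0.4215 0.3888 0.068 ]
wrist [184.1 111.8] 27 [0.3326 0.4816 0.068 ]
wrist [278.  194.7] 384 [0.4435 0.4618 0.068 ]
wrist [121.4 201.4] 14 [0.3192 0.376  0.068 ]
wrist [248.5 219.1] 354 [0.4321 0.4257 0.068 ]
wrist [220.5 242.4] 324 [0.4208 0.3897 0.068 ]
```

View pics/w5.png

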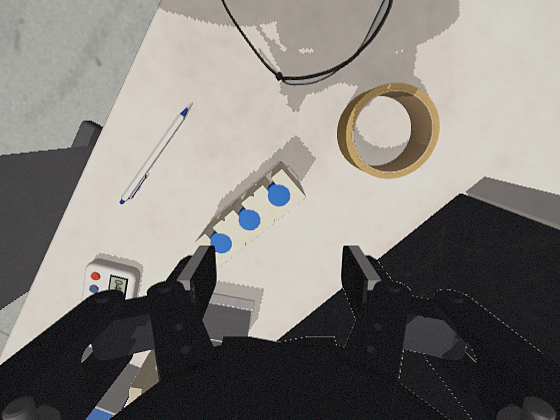

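The wrist picture shows the carrier upright with caps at (278,195), (248,219) and (220,242) and its plain end near (300,180). That puts it where I expected, so I'll check the finger geometry against the TCP.

```bash
python3 - <<'E'
from plant import *
from h import *
c=read_camera("wrist"); o=get_obs(); M=R.from_quat(o["tool_rot"]).as_matrix(); t=o["tcp_pos"]
for z in (-.06,-.03,-.005,.014): print(z,[proj(c,t+M@[0,y,z])[0].round(0) for y in (-.03,0,.03)])
print("cam in tool",(M.T@(c["eye"]-t)).round(4)); 
import glob
im=cv2.imread("pics/w3.png"); v=np.hstack([cv2.resize(im[130:330,180:380],(400,400)),cv2.resize(c["pixels"][130:330,180:380],(400,400))]); cv2.imwrite("pics/c6.png",v)
E
```

```text
-0.06 [array([201., 295.]), array([276., 295.]), array([352., 295.])]
-0.03 [array([216., 261.]), array([277., 261.]), array([337., 261.])]
-0.005 [array([225., 242.]), array([277., 242.]), array([329., 242.])]
0.014 [array([230., 230.]), array([277., 230.]), array([324., 230.])]
cam in tool [ 0.0654  0.0008 -0.1642]
```

View pics/c6.png

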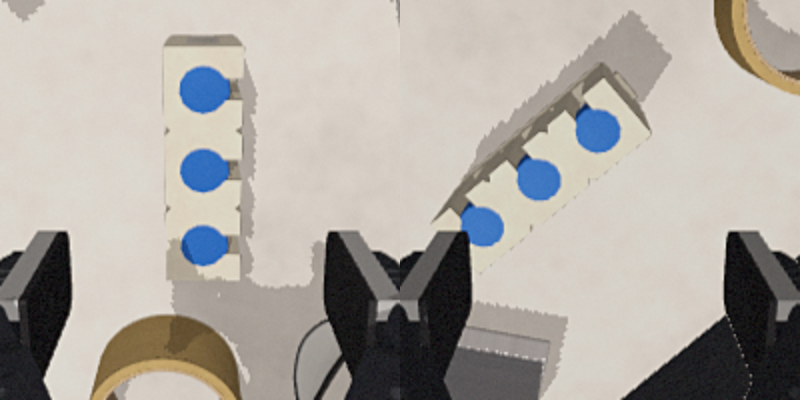

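move_arm --pt "0 0 0 -8" --pt "0 0 0 -8" --pt "0 0 0 -8" --pt "0 0 0 -8" --pt "0 0 0 -8" --claw 0.75

```text
time_s: 12.75
tcp_pos: [0.4436, 0.4612, 0.1793]
tool_rot: [0.154, 0.988, 0.0, -0.0]
ft_force: [-0.6, 0.1, 0.3]
width: 0.0642
```

move_arm --pt "0 0 0 -8" --pt "0 0 0 -8" --pt "0 0 0 -8" --pt "0 0 0 -8" --pt "0 0 0 -8"

```text
time_s: 13.25
tcp_pos: [0.4436, 0.4612, 0.1792]
tool_rot: [-0.193, 0.981, 0.0, -0.0]
ft_force: [0.0, -0.8, 0.1]
width: 0.0641
```

move_arm --pt "0 0 0 -8" --pt "0 0 0 -8" --pt "0 0 0 -8" --pt "0 0 0 -8" --pt "0 0 0 -8"

```text
time_s: 13.75
tcp_pos: [0.4436, 0.4612, 0.1793]
tool_rot: [-0.517, 0.856, -0.0, 0.0]
ft_force: [-0.5, 1.1, 0.1]
width: 0.0642
```

move_arm --pt "0 0 0 -8" --pt "0 0 0 -1.5" --pt "0 0 0 0" --pt "0 0 0 0"

```text
time_s: 14.15
tcp_pos: [0.4436, 0.4612, 0.1792]
tool_rot: [-0.583, 0.812, 0.0, -0.0]
ft_force: [-0.3, 0.4, 0.2]
width: 0.0641
```

```bash
python3 - <<'E'
from plant import *
from h import *
c=read_camera("wrist");hsv=cv2.cvtColor(c["pixels"],cv2.COLOR_BGR2HSV)
P=[]
for p,a in blobs(cv2.inRange(hsv,(100,120,90),(125,255,255)),90):
    q=onz(c,p,.068)[0]; print(p,a,q.round(4)); P.append(q)
P=np.array(P); P=P[(P[:,1]>.37)&(P[:,1]<.48)&(P[:,0]>.4)]; m=P.mean(0); d=P[np.argmax(P[:,1])]-P[np.argmin(P[:,1])]; d/=np.linalg.norm(d); a=np.degrees(np.arctan2(d[1],d[0])); print(m,a)
go(get_obs(),[*(m+.032*d)[:2],.042],a+90)
E
```

```text
[278.9 115.4] 470 [0.4208 0.3892 0.068 ]
[279.5 158.4] 420 [0.4324 0.4254 0.068 ]
[280.2 198.2] 378 [0.4438 0.4615 0.068 ]
[0.43229096 0.42536836 0.068     ] 72.35847135677987
tcp [0.4436 0.4612 0.1792] jaw 161.39 tool mm [  5.6  -0.2 137.2] yaw -1.0 F [-0.  -0.6  0.2] w 0.0642 t 14.2 q [ 0.79  0.48  1.62  0.    1.05 -2.03]
```

move_arm --pt "7 0 10 -1" --pt "0 0 40 0" --pt "0 0 40 0" --pt "0 0 30 0" --pt "0 0 0 0"

```text
time_s: 14.7
tcp_pos: [0.4385, 0.4513, 0.0543]
tool_rot: [-0.591, 0.806, -0.001, -0.005]
ft_force: [-0.6, 0.1, -0.2]
width: 0.0643
```

move_arm --pt "0 0 10 0" --pt "0 0 6 0" --pt "0 0 0 0" --pt "0 0 0 0"

```text
time_s: 15.1
tcp_pos: [0.4419, 0.455, 0.0442]
tool_rot: [-0.592, 0.806, 0.0, 0.001]
ft_force: [-0.3, -0.3, 0.4]
width: 0.0641
```

move_arm --pt "0 0 0 0" --pt "0 0 0 0" --pt "0 0 0 0" --claw 0.48

```text
time_s: 15.4
tcp_pos: [0.4416, 0.4548, 0.0437]
tool_rot: [-0.592, 0.806, 0.0, 0.0]
ft_force: [-0.6, 0.2, -0.4]
width: 0.0413
```

move_arm --pt "0 0 0 0" --claw 0

```text
time_s: 15.5
tcp_pos: [0.4414, 0.4548, 0.044]
tool_rot: [-0.592, 0.806, 0.0, 0.0]
ft_force: [-2.1, -2.5, 5.5]
width: 0.0321
```

move_arm --pt "0 0 0 0"

```text
time_s: 15.6
tcp_pos: [0.4414, 0.4548, 0.044]
tool_rot: [-0.592, 0.806, 0.0, 0.0]
ft_force: [-2.1, -1.1, 6.0]
width: 0.0322
```

move_arm --pt "0 0 0 0" --pt "0 0 0 0"

```text
time_s: 15.8
tcp_pos: [0.4414, 0.4548, 0.044]
tool_rot: [-0.592, 0.806, 0.0, 0.0]
ft_force: [-2.1, -0.6, 6.0]
width: 0.0323
```

Now it holds, at 0.032 m width, about 26 mm from the plain end. I'll lift it and turn it.

move_arm --pt "0 0 -15 0" --pt "0 0 -35 0" --pt "0 0 -40 0" --pt "0 0 -40 0" --pt "0 0 -30 0"

```text
time_s: 16.3
tcp_pos: [0.4418, 0.4549, 0.2065]
tool_rot: [-0.592, 0.806, 0.0, 0.001]
ft_force: [1.1, 0.4, -4.0]
width: 0.0326
```

move_arm --pt "0 0 0 8" --pt "0 0 0 8" --pt "0 0 0 8" --pt "0 0 0 8" --pt "0 0 0 8"

```text
time_s: 16.8
tcp_pos: [0.4412, 0.4542, 0.2037]
tool_rot: [-0.277, 0.961, -0.0, -0.0]
ft_force: [1.2, 0.2, -2.4]
width: 0.0321
```

move_arm --pt "0 0 0 8" --pt "0 0 0 8" --pt "0 0 0 8" --pt "0 0 0 8" --pt "0 0 0 8"

```text
time_s: 17.3
tcp_pos: [0.4412, 0.4542, 0.2036]
tool_rot: [0.068, 0.998, -0.0, -0.0]
ft_force: [1.0, 0.6, -2.6]
width: 0.0322
```

move_arm --pt "0 0 0 8" --pt "0 0 0 8" --pt "0 0 0 8" --pt "0 0 0 8" --pt "0 0 0 8"

```text
time_s: 17.8
tcp_pos: [0.4411, 0.4542, 0.2036]
tool_rot: [0.405, 0.914, -0.0, -0.0]
ft_force: [0.6, -0.2, -2.2]
width: 0.0319
```

move_arm --pt "0 0 0 8" --pt "0 0 0 8" --pt "0 0 0 8" --pt "0 0 0 8" --pt "0 0 0 2"

```text
time_s: 18.3
tcp_pos: [0.4411, 0.4542, 0.2036]
tool_rot: [0.654, 0.756, -0.0, 0.0]
ft_force: [0.1, 0.4, -3.1]
width: 0.0322
```

```bash
python3 - <<'E'
from plant import *
from h import *
o=get_obs(); go(o,[.365,.134,.21],0)
c=read_camera("wrist"); M=R.from_quat(o["tool_rot"]); Rct=M.inv()*R.from_quat(c["rotation"]); ect=M.inv().apply(c["eye"]-o["tcp_pos"])
# w1 pose: tcp & jaw 110.77
t=np.array([.4169,.2465,.2098]); q=np.array([-.18,.984,0,0]); q/=np.linalg.norm(q); M1=R.from_quat(q)
c1=dict(c); c1["eye"]=t+M1.apply(ect); c1["rotation"]=(M1*Rct).as_quat()
print("check cap",onz(c1,[(275.9,222.2)],.072))
im=cv2.imread("pics/w1.png");print("box edge",onz(c1,[(198,32),(172,155)],.07).round(4))
print("timer",onz(c1,[(270,83),(326,83),(322,137),(267,135)],.02).round(4))
print("port corner roof/side", onz(c1,[(76,160)],.0).round(3))
E
```

```text
tcp [0.4411 0.4542 0.2036] jaw 8.28 tool mm [-305.8 -121.5   -6.2] yaw 8.3 F [ 0.1  0.4 -3.1] w 0.0322 t 18.3 q [ 0.78  0.44  1.62 -0.    1.08  0.64]
check cap [[0.45078406 0.25784433 0.072     ]]
box edge [[0.3046 0.1263 0.07  ]
 [0.4215 0.1337 0.07  ]]
timer [[0.3167 0.1998 0.02  ]
 [0.2946 0.2582 0.02  ]
 [0.3502 0.277  0.02  ]
 [0.3709 0.2162 0.02  ]]
port corner roof/side [[0.486 0.001 0.   ]]
```

move_arm --pt "0 0 0 5" --pt "-40 -12 0 0" --pt "-40 -12 0 0" --pt "-40 -12 0 0" --pt "-40 -12 0 0"

```text
time_s: 18.85
tcp_pos: [0.4025, 0.2903, 0.2035]
tool_rot: [0.684, 0.729, -0.0, 0.0]
ft_force: [0.6, -0.6, -3.3]
width: 0.0322
```

move_arm --pt "-40 -12 0 0" --pt "-40 -12 0 0" --pt "-40 -12 0 0" --pt "-32 -9 0 0" --pt "0 0 0 0"

```text
time_s: 19.35
tcp_pos: [0.3658, 0.1343, 0.2033]
tool_rot: [0.686, 0.728, -0.001, -0.0]
ft_force: [0.4, -0.2, -3.2]
width: 0.0323
```

```bash
python3 - <<'E'
from plant import *
from h import *
o=get_obs(); go(o,[.365,.138,.13],3)
c=read_camera("scene"); cv2.imwrite("pics/s7.png",cv2.resize(c["pixels"][120:280,190:350],None,fx=3.7,fy=3.7,interpolation=cv2.INTER_CUBIC))
E
```

```text
tcp [0.3658 0.1343 0.2033] jaw 3.43 tool mm [ 3.8 -0.4 73.3] yaw 0.4 F [ 0.4 -0.2 -3.2] w 0.0323 t 19.35 q [ 0.32  0.08  2.12 -0.    0.94  0.26]
```

View pics/s7.png

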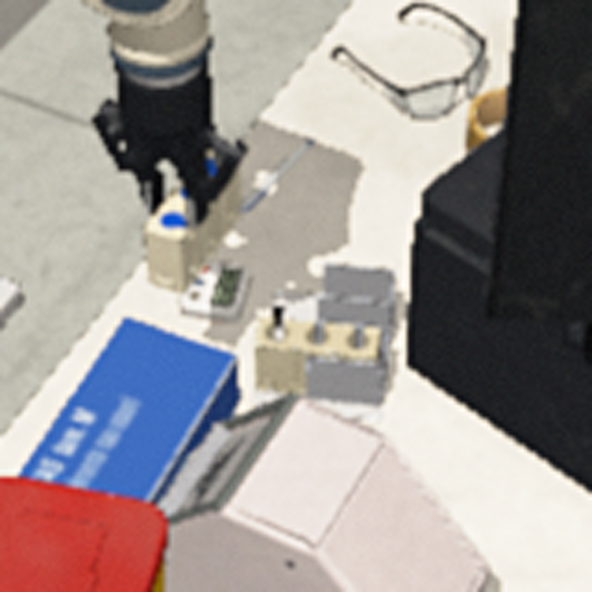

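The carrier is held level over the box's +y edge: plain end towards the camera at (170,260), three caps up, nose towards +y. I'll lower its rear edge onto the fixed box to pivot the nose down in the pads, in small steps while watching the force.

move_arm --pt "4 0 20 0" --pt "0 0 30 0" --pt "0 0 25 0" --pt "0 0 7 0" --pt "0 0 0 0"

```text
time_s: 19.9
tcp_pos: [0.3673, 0.1418, 0.1208]
tool_rot: [0.685, 0.729, -0.001, -0.0]
ft_force: [-0.7, 0.4, -2.3]
width: 0.0321
```

move_arm --pt "0 0 3 0" --pt "0 0 2 0" --pt "0 0 2 0" --pt "0 0 0 0"

```text
time_s: 20.3
tcp_pos: [0.3678, 0.1415, 0.1145]
tool_rot: [0.685, 0.729, 0.0, 0.0]
ft_force: [-1.0, -0.3, -3.2]
width: 0.0321
```

move_arm --pt "0 0 2 0" --pt "0 0 2 0" --pt "0 0 0 0"

```text
time_s: 20.6
tcp_pos: [0.3691, 0.143, 0.1126]
tool_rot: [0.686, 0.728, 0.002, -0.0]
ft_force: [-8.1, 5.4, 32.9]
width: 0.0322
```

move_arm --pt "0 0 2 0" --pt "0 0 2 0" --pt "0 0 0 0"

```text
time_s: 20.9
tcp_pos: [0.3724, 0.1446, 0.1109]
tool_rot: [0.685, 0.728, 0.006, 0.002]
ft_force: [-10.8, 9.4, 57.5]
width: 0.0319
```

move_arm --pt "0 0 1.5 0" --pt "0 0 0 0"

```text
time_s: 21.1
tcp_pos: [0.3728, 0.1454, 0.1105]
tool_rot: [0.686, 0.728, 0.006, 0.001]
ft_force: [-16.2, 13.3, 76.9]
width: 0.0324
```

move_arm --pt "0 0 1.5 0" --pt "0 0 0 0"

```text
time_s: 21.3
tcp_pos: [0.3731, 0.1462, 0.1101]
tool_rot: [0.686, 0.728, 0.007, 0.001]
ft_force: [-22.1, 17.5, 95.3]
width: 0.032
```

Force reached 95 N with no obvious pivot, so I'm backing off. I'll get the carrier's real attitude in the hand from the cap pixels.

move_arm --pt "0 0 -8 0" --pt "0 0 -10 0" --pt "0 0 0 0"

```text
time_s: 21.6
tcp_pos: [0.3682, 0.1416, 0.1222]
tool_rot: [0.685, 0.729, 0.001, 0.001]
ft_force: [0.1, -0.3, -2.9]
width: 0.0321
```

```bash
cat >> h.py <<'E'
from scipy.optimize import least_squares
def attitude(c,o,n0=0,show=True):
    """carrier attitude in tool frame from cap centroids: cap nearest nose first (image top)"""
    hsv=cv2.cvtColor(c["pixels"],cv2.COLOR_BGR2HSV)
    b=[(p,a) for p,a in blobs(cv2.inRange(hsv,(100,120,90),(125,255,255)),150) if 235<p[0]<320]
    b.sort(key=lambda t:t[0][1]); print([(list(p),a) for p,a in b])
    b=b[:3]; M=R.from_quat(o["tool_rot"]); t=o["tcp_pos"]
    def f(v):
        P=[[v[0]-.038*i*np.cos(v[2]),v[3],v[1]-.038*i*np.sin(v[2])] for i in range(len(b))]
        return (proj(c,t+M.apply(P))-[p for p,a in b]).ravel()
    s=least_squares(f,[.05,-.025,0,0],x_scale=[.05,.05,.3,.01]); v=s.x; e=np.array([np.cos(v[2]),np.sin(v[2])])
    # position of TCP in carrier coords: along nose from centre, height over underside
    d=-(np.array([v[0],v[1]])-.038*e); n=np.array([e[1],-e[0]])
    print("nose cap x,z,tilt(deg,+nose down),y:",v[0].round(4),v[1].round(4),np.degrees(v[2]).round(1),v[3].round(4),"rms",np.sqrt((s.fun**2).mean()).round(2),"TCP along nose from centre",(d@e).round(4),"TCP over underside",(.068+d@n).round(4))
E
python3 - <<'E'
from plant import *
from h import *
o=get_obs(); go(o,[.365,.138,.13],3)
c=read_camera("wrist"); attitude(c,o); cv2.imwrite("pics/w8.png",c["pixels"])
E
```

```text
tcp [0.3682 0.1416 0.1222] jaw 3.53 tool mm [-3.4 -3.4 -7.8] yaw 0.5 F [ 0.1 -0.3 -2.9] w 0.0321 t 21.6 q [ 0.34  0.24  2.18 -0.    0.72  0.28]
[([np.float64(282.9), np.float64(121.2)], np.int32(1813)), ([np.float64(281.1), np.float64(202.1)], np.int32(1496)), ([np.float64(279.5), np.float64(273.6)], np.int32(1245)), ([np.float64(280.3), np.float64(321.6)], np.int32(2335))]
nose cap x,z,tilt(deg,+nose down),y: 0.0674 -0.0238 1.4 0.0028 rms 0.85 TCP along nose from centre -0.0287 TCP over underside 0.0425
```

View pics/w8.png

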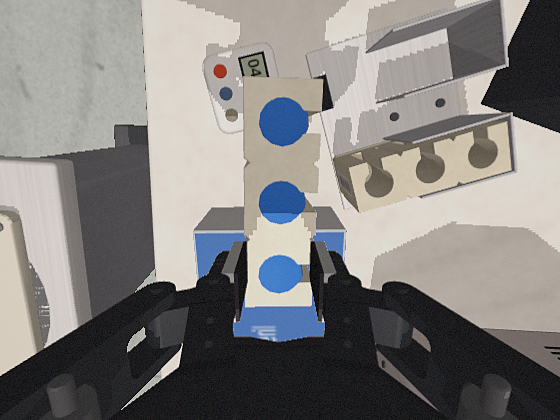

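The wrist view shows the carrier gripped squarely at its plain end: caps at (283,121), (281,202) and (280,274), tilt only 1.4°, box edge at row 232. The full grip is too stiff to pivot. I'll bring it to light contact with the box, ease the grip slightly, and press again.

move_arm --pt "0 0 5 0" --pt "0 0 2 0" --pt "0 0 1 0" --pt "0 0 0 0"

```text
time_s: 22.05
tcp_pos: [0.367, 0.1413, 0.1127]
tool_rot: [0.685, 0.728, -0.001, -0.001]
ft_force: [-2.3, 0.8, 3.0]
width: 0.0321
```

move_arm --pt "0 0 1 0" --pt "0 0 0 0" --claw 0.35

```text
time_s: 22.25
tcp_pos: [0.3671, 0.1417, 0.1124]
tool_rot: [0.685, 0.728, -0.0, -0.001]
ft_force: [-5.9, 3.4, 14.5]
width: 0.0322
```

move_arm --pt "0 0 2 0" --pt "0 0 0 0" --claw 0.36

```text
time_s: 22.45
tcp_pos: [0.3673, 0.1427, 0.1118]
tool_rot: [0.686, 0.728, 0.0, -0.001]
ft_force: [-13.3, 6.8, 39.1]
width: 0.032
```

```bash
python3 - <<'E'
from plant import *
from h import *
o=get_obs(); go(o,[.365,.138,.13],3)
c=read_camera("wrist"); attitude(c,o)
E
```

```text
tcp [0.3673 0.1427 0.1118] jaw 3.42 tool mm [ -4.5  -2.6 -18.2] yaw 0.4 F [-13.3   6.8  39.1] w 0.032 t 22.45 q [0.34 0.26 2.19 0.   0.69 0.28]
[([np.float64(283.0), np.float64(121.2)], np.int32(1771)), ([np.float64(281.0), np.float64(201.6)], np.int32(1495)), ([np.float64(279.3), np.float64(273.9)], np.int32(1271)), ([np.float64(279.4), np.float64(322.4)], np.int32(2450))]
nose cap x,z,tilt(deg,+nose down),y: 0.0674 -0.0219 3.2 0.0028 rms 0.95 TCP along nose from centre -0.028 TCP over underside 0.0423
```

move_arm --pt "0 0 0 0" --claw 0.37

```text
time_s: 22.6
tcp_pos: [0.3673, 0.1426, 0.1118]
tool_rot: [0.686, 0.728, 0.0, -0.001]
ft_force: [-12.6, 6.6, 38.5]
width: 0.0322
```

move_arm --pt "0 0 0 0" --claw 0.375

```text
time_s: 22.7
tcp_pos: [0.3673, 0.1426, 0.1118]
tool_rot: [0.686, 0.728, 0.0, -0.001]
ft_force: [-12.7, 6.9, 37.6]
width: 0.0327
```

move_arm --pt "0 0 0 0" --claw 0.38

```text
time_s: 22.8
tcp_pos: [0.3673, 0.1425, 0.1118]
tool_rot: [0.686, 0.728, 0.0, -0.001]
ft_force: [-12.4, 7.0, 36.4]
width: 0.0328
```

Opening in small steps eases the grip force smoothly because the pads are soft. I'll keep going until it yields.

move_arm --pt "0 0 0 0" --claw 0.39

```text
time_s: 22.9
tcp_pos: [0.3673, 0.1424, 0.1117]
tool_rot: [0.686, 0.728, 0.0, -0.001]
ft_force: [-11.3, 6.4, 35.8]
width: 0.0334
```

move_arm --pt "0 0 0 0" --claw 0.395

```text
time_s: 23.0
tcp_pos: [0.3673, 0.1424, 0.1116]
tool_rot: [0.685, 0.728, 0.0, -0.001]
ft_force: [-12.1, 5.7, 34.3]
width: 0.0337
```

move_arm --pt "0 0 0 0" --claw 0.4

```text
time_s: 23.1
tcp_pos: [0.3673, 0.1424, 0.1116]
tool_rot: [0.685, 0.728, 0.0, -0.001]
ft_force: [-11.4, 6.4, 33.2]
width: 0.0342
```

```bash
python3 - <<'E'
from plant import *
from h import *
o=get_obs(); go(o,[.365,.138,.13],3)
c=read_camera("wrist"); attitude(c,o)
E
```

```text
tcp [0.3673 0.1424 0.1116] jaw 3.45 tool mm [ -4.2  -2.5 -18.4] yaw 0.5 F [-11.4   6.4  33.2] w 0.0342 t 23.1 q [0.34 0.26 2.19 0.   0.69 0.28]
[([np.float64(282.6), np.float64(121.2)], np.int32(1795)), ([np.float64(280.7), np.float64(202.0)], np.int32(1505)), ([np.float64(279.0), np.float64(274.2)], np.int32(1274)), ([np.float64(279.7), np.float64(321.8)], np.int32(2618))]
nose cap x,z,tilt(deg,+nose down),y: 0.0674 -0.0229 2.7 0.0026 rms 0.93 TCP along nose from centre -0.0282 TCP over underside 0.042
```

move_arm --pt "0 0 0 0" --claw 0.405

```text
time_s: 23.25
tcp_pos: [0.3673, 0.1423, 0.1115]
tool_rot: [0.685, 0.728, 0.0, -0.001]
ft_force: [-12.0, 5.0, 32.9]
width: 0.0346
```

move_arm --pt "0 0 0 0" --claw 0.41

```text
time_s: 23.35
tcp_pos: [0.3673, 0.1422, 0.1113]
tool_rot: [0.685, 0.728, 0.0, -0.001]
ft_force: [-9.4, 5.2, 28.7]
width: 0.0352
```

move_arm --pt "0 0 1 0"

```text
time_s: 23.45
tcp_pos: [0.3676, 0.1425, 0.1105]
tool_rot: [0.685, 0.728, 0.001, -0.001]
ft_force: [-6.7, 6.6, 29.6]
width: 0.0349
```

move_arm --pt "0 0 0 0" --claw 0.415

```text
time_s: 23.55
tcp_pos: [0.3678, 0.1424, 0.1102]
tool_rot: [0.685, 0.728, 0.001, -0.001]
ft_force: [-8.4, 5.1, 23.5]
width: 0.0354
```

move_arm --pt "0 0 1 0"

```text
time_s: 23.65
tcp_pos: [0.368, 0.1425, 0.1093]
tool_rot: [0.685, 0.728, 0.001, -0.0]
ft_force: [-6.6, 5.6, 23.2]
width: 0.0356
```

```bash
python3 - <<'E'
from plant import *
from h import *
o=get_obs(); go(o,[.365,.138,.13],3)
c=read_camera("wrist"); attitude(c,o)
E
```

```text
tcp [0.368  0.1425 0.1093] jaw 3.46 tool mm [ -4.2  -3.2 -20.7] yaw 0.5 F [-6.6  5.6 23.2] w 0.0356 t 23.65 q [0.34 0.26 2.19 0.   0.69 0.28]
[([np.float64(280.1), np.float64(118.9)], np.int32(1816)), ([np.float64(279.7), np.float64(200.7)], np.int32(1545)), ([np.float64(279.3), np.float64(274.5)], np.int32(1329)), ([np.float64(279.2), np.float64(322.3)], np.int32(2685))]
nose cap x,z,tilt(deg,+nose down),y: 0.0683 -0.0232 4.3 0.0021 rms 0.16 TCP along nose from centre -0.0284 TCP over underside 0.0398
```

move_arm --pt "0 0 1 0" --pt "0 0 1 0" --pt "0 0 1 0"

```text
time_s: 24.0
tcp_pos: [0.368, 0.1427, 0.1066]
tool_rot: [0.686, 0.728, 0.001, -0.001]
ft_force: [-10.8, 8.0, 34.8]
width: 0.0352
```

move_arm --pt "0 0 1 0" --pt "0 0 1 0" --pt "0 0 1 0"

```text
time_s: 24.3
tcp_pos: [0.3677, 0.1429, 0.1038]
tool_rot: [0.686, 0.728, 0.001, -0.001]
ft_force: [-12.8, 8.2, 33.6]
width: 0.0355
```

```bash
python3 - <<'E'
from plant import *
from h import *
o=get_obs(); go(o,[.365,.138,.13],3)
c=read_camera("wrist"); attitude(c,o)
E
```

```text
tcp [0.3677 0.1429 0.1038] jaw 3.43 tool mm [ -4.6  -3.  -26.2] yaw 0.4 F [-12.8   8.2  33.6] w 0.0355 t 24.3 q [0.34 0.28 2.19 0.   0.67 0.28]
[([np.float64(280.1), np.float64(113.5)], np.int32(1865)), ([np.float64(279.9), np.float64(197.0)], np.int32(1643)), ([np.float64(279.7), np.float64(274.3)], np.int32(1461)), ([np.float64(278.9), np.float64(323.8)], np.int32(2553))]
nose cap x,z,tilt(deg,+nose down),y: 0.0707 -0.0241 7.3 0.0022 rms 0.05 TCP along nose from centre -0.029 TCP over underside 0.0352
```

It does pivot now, but the box edge gives too short a lever and slips, and the timer limits the room. The port roof's fixed side edge (z 0.238) leaves far more room. I'll firm up the grip, lift, and go there.

move_arm --pt "0 0 0 0" --pt "0 0 0 0" --pt "0 0 -10 0" --pt "0 0 -25 0" --pt "0 0 -35 0" --claw 0

```text
time_s: 24.85
tcp_pos: [0.366, 0.1408, 0.1714]
tool_rot: [0.685, 0.729, -0.002, -0.001]
ft_force: [-0.0, -0.2, -2.5]
width: 0.0342
```

move_arm --pt "0 0 -35 0" --pt "0 0 -35 0" --pt "0 0 -35 0" --pt "0 0 -35 0" --pt "0 0 -8 0"

```text
time_s: 25.35
tcp_pos: [0.3693, 0.1419, 0.3233]
tool_rot: [0.685, 0.729, 0.003, 0.001]
ft_force: [0.0, -0.4, -3.9]
width: 0.0342
```

move_arm --pt "-22 33 0 0" --pt "-22 33 0 0" --pt "-22 33 0 0" --pt "-22 33 0 0" --pt "0 0 0 0"

```text
time_s: 25.85
tcp_pos: [0.5077, 0.0594, 0.3179]
tool_rot: [0.686, 0.728, -0.001, 0.0]
ft_force: [-0.7, -0.0, -2.9]
width: 0.0344
```

```bash
python3 - <<'E'
from plant import *
from h import *
o=get_obs(); go(o,[.572,.027,.31],3)
c=read_camera("wrist"); attitude(c,o)
cv2.imwrite("pics/w9.png",c["pixels"])
for p in ([.561,0,.238],[.633,0,.238],[.561,-.115,.238],[.49,-.055,.157]): print(p,proj(c,p).round(0))
im=c["pixels"]; print(im[200:400:10,340].tolist())
E
```

```text
tcp [0.5077 0.0594 0.3179] jaw 3.37 tool mm [-36.1  62.3   7.9] yaw 0.4 F [-0.7 -0.  -2.9] w 0.0344 t 25.85 q [ 0.09  0.14  1.76 -0.    1.24  0.04]
[([np.float64(280.1), np.float64(113.5)], np.int32(1864)), ([np.float64(280.0), np.float64(197.0)], np.int32(1641)), ([np.float64(279.9), np.float64(273.9)], np.int32(1449))]
nose cap x,z,tilt(deg,+nose down),y: 0.0707 -0.0242 6.7 0.0022 rms 0.02 TCP along nose from centre -0.0294 TCP over underside 0.0357
[0.561, 0, 0.238] [[331. 270.]]
[0.633, 0, 0.238] [[410. 275.]]
[0.561, -0.115, 0.238] [[319. 373.]]
[0.49, -0.055, 0.157] [[257. 276.]]
[[164, 172, 180], [109, 112, 121], [107, 111, 118], [111, 115, 125], [112, 115, 124], [110, 115, 125], [34, 29, 31], [31, 30, 27], [27, 29, 27], [27, 28, 30], [33, 32, 24], [24, 26, 29], [30, 32, 30], [35, 36, 36], [23, 20, 17], [25, 25, 23], [22, 26, 25], [27, 29, 24], [29, 22, 16], [28, 32, 26]]
```

move_arm --pt "-12 20 0 0" --pt "-12 21 0 0" --pt "-12 21 0 0" --pt "0 0 0 0"

```text
time_s: 26.3
tcp_pos: [0.5696, 0.029, 0.3185]
tool_rot: [0.685, 0.728, -0.001, -0.0]
ft_force: [-1.1, -0.6, -3.5]
width: 0.0346
```

move_arm --pt "0 0 20 0" --pt "0 0 14 0" --pt "0 0 0 0" --pt "0 0 0 0"

```text
time_s: 26.7
tcp_pos: [0.5681, 0.03, 0.2858]
tool_rot: [0.685, 0.729, -0.001, -0.001]
ft_force: [1.1, 0.7, -2.8]
width: 0.0342
```

move_arm --pt "0 0 3 0" --pt "0 0 3 0" --pt "0 0 0 0"

```text
time_s: 27.0
tcp_pos: [0.5687, 0.0296, 0.2802]
tool_rot: [0.685, 0.729, -0.0, -0.0]
ft_force: [-0.2, 0.5, -3.1]
width: 0.034
```

move_arm --pt "0 0 2 0" --pt "0 0 2 0" --pt "0 0 0 0"

```text
time_s: 27.3
tcp_pos: [0.5687, 0.0296, 0.2759]
tool_rot: [0.685, 0.729, -0.0, -0.0]
ft_force: [-0.3, -0.5, -3.5]
width: 0.034
```

move_arm --pt "0 0 -5 0" --pt "-8 0 0 0" --pt "0 0 3 0" --pt "0 0 2 0" --pt "0 0 0 0"

```text
time_s: 27.8
tcp_pos: [0.569, 0.0215, 0.2757]
tool_rot: [0.685, 0.728, -0.0, -0.0]
ft_force: [0.3, 0.4, -2.5]
width: 0.0343
```

move_arm --pt "0 0 2 0" --pt "0 0 2 0" --pt "0 0 0 0"

```text
time_s: 28.1
tcp_pos: [0.5693, 0.0217, 0.272]
tool_rot: [0.685, 0.729, -0.0, -0.0]
ft_force: [0.4, -0.4, -3.1]
width: 0.0344
```

move_arm --pt "0 0 2 0" --pt "0 0 2 0" --pt "0 0 0 0"

```text
time_s: 28.4
tcp_pos: [0.5698, 0.0221, 0.2706]
tool_rot: [0.685, 0.729, 0.001, 0.0]
ft_force: [-5.3, 2.3, 13.0]
width: 0.0339
```

move_arm --pt "0 0 1 0" --pt "0 0 0 0" --claw 0.405

```text
time_s: 28.6
tcp_pos: [0.5699, 0.0223, 0.2704]
tool_rot: [0.685, 0.729, 0.001, 0.001]
ft_force: [-6.1, 3.5, 17.9]
width: 0.0343
```

move_arm --pt "0 0 1 0" --claw 0.415

```text
time_s: 28.7
tcp_pos: [0.5715, 0.0225, 0.2698]
tool_rot: [0.685, 0.729, 0.003, 0.002]
ft_force: [1.2, 5.3, 17.9]
width: 0.0354
```

move_arm --pt "0 0 1 0" --pt "0 0 1 0"

```text
time_s: 28.9
tcp_pos: [0.5726, 0.0229, 0.269]
tool_rot: [0.685, 0.728, 0.004, 0.002]
ft_force: [0.6, 5.8, 23.5]
width: 0.0361
```

move_arm --pt "0 0 1 0" --pt "0 0 1 0"

```text
time_s: 29.1
tcp_pos: [0.5734, 0.0234, 0.2682]
tool_rot: [0.685, 0.728, 0.005, 0.003]
ft_force: [-2.3, 8.0, 31.4]
width: 0.0355
```

```bash
python3 - <<'E'
from plant import *
from h import *
o=get_obs(); go(o,[.572,.027,.31],3)
c=read_camera("wrist"); attitude(c,o)
E
```

```text
tcp [0.5734 0.0234 0.2682] jaw 3.52 tool mm [  3.8  -0.7 -41.8] yaw 0.5 F [-2.3  8.  31.4] w 0.0355 t 29.1 q [ 0.02  0.28  1.7   0.    1.15 -0.04]
[([np.float64(281.8), np.float64(113.9)], np.int32(1782)), ([np.float64(281.1), np.float64(196.5)], np.int32(1630)), ([np.float64(280.4), np.float64(274.2)], np.int32(1490))]
nose cap x,z,tilt(deg,+nose down),y: 0.0706 -0.0223 8.8 0.0027 rms 0.32 TCP along nose from centre -0.0283 TCP over underside 0.0352
```

move_arm --pt "0 0 1 0" --pt "0 0 1 0" --claw 0.422

```text
time_s: 29.35
tcp_pos: [0.5744, 0.0239, 0.2669]
tool_rot: [0.685, 0.728, 0.006, 0.004]
ft_force: [1.2, 10.2, 29.7]
width: 0.0359
```

move_arm --pt "0 0 1 0" --pt "0 0 1 0" --pt "0 0 1 0"

```text
time_s: 29.65
tcp_pos: [0.5752, 0.0248, 0.2656]
tool_rot: [0.685, 0.728, 0.007, 0.004]
ft_force: [-4.1, 14.5, 43.4]
width: 0.0363
```

```bash
python3 - <<'E'
from plant import *
from h import *
o=get_obs(); go(o,[.572,.027,.31],3)
c=read_camera("wrist"); attitude(c,o)
E
```

```text
tcp [0.5752 0.0248 0.2656] jaw 3.52 tool mm [  2.6  -2.3 -44.4] yaw 0.5 F [-4.1 14.5 43.4] w 0.0363 t 29.65 q [ 0.02  0.28  1.7   0.01  1.14 -0.04]
[([np.float64(282.1), np.float64(113.2)], np.int32(1733)), ([np.float64(281.6), np.float64(195.3)], np.int32(1625)), ([np.float64(281.0), np.float64(274.2)], np.int32(1528))]
nose cap x,z,tilt(deg,+nose down),y: 0.0709 -0.0209 11.1 0.0029 rms 0.25 TCP along nose from centre -0.0276 TCP over underside 0.0338
```

move_arm --pt "1 0 1 0" --pt "1 0 1 0" --claw 0.43

```text
time_s: 29.9
tcp_pos: [0.5747, 0.0263, 0.2623]
tool_rot: [0.685, 0.729, 0.007, 0.004]
ft_force: [2.2, 9.3, 27.1]
width: 0.0368
```

move_arm --pt "1 0 1 0" --pt "1 0 1 0" --pt "1 0 1 0"

```text
time_s: 30.2
tcp_pos: [0.5744, 0.0294, 0.2592]
tool_rot: [0.685, 0.729, 0.007, 0.004]
ft_force: [-1.1, 12.0, 32.6]
width: 0.0369
```

```bash
python3 - <<'E'
from plant import *
from h import *
o=get_obs(); go(o,[.572,.027,.31],3)
c=read_camera("wrist"); attitude(c,o)
E
```

```text
tcp [0.5744 0.0294 0.2592] jaw 3.54 tool mm [ -2.1  -1.8 -50.8] yaw 0.5 F [-1.1 12.  32.6] w 0.0369 t 30.2 q [ 0.03  0.29  1.71  0.    1.13 -0.04]
[([np.float64(280.8), np.float64(111.6)], np.int32(1548)), ([np.float64(281.3), np.float64(190.5)], np.int32(1612)), ([np.float64(281.7), np.float64(271.6)], np.int32(1684))]
nose cap x,z,tilt(deg,+nose down),y: 0.0718 -0.0153 18.4 0.0028 rms 0.27 TCP along nose from centre -0.0253 TCP over underside 0.0308
```

move_arm --pt "1 0 1.3 0" --pt "1 0 1.3 0" --pt "1 0 1.3 0" --pt "1 0 1.3 0" --pt "1 0 1.3 0"

```text
time_s: 30.75
tcp_pos: [0.5736, 0.0352, 0.2528]
tool_rot: [0.685, 0.728, 0.007, 0.003]
ft_force: [-2.6, 16.1, 33.7]
width: 0.0371
```

```bash
python3 - <<'E'
from plant import *
from h import *
o=get_obs(); go(o,[.572,.027,.31],3)
c=read_camera("wrist"); attitude(c,o)
E
```

```text
tcp [0.5736 0.0352 0.2528] jaw 3.52 tool mm [ -7.8  -1.4 -57.3] yaw 0.5 F [-2.6 16.1 33.7] w 0.0371 t 30.75 q [ 0.04  0.3   1.71  0.01  1.12 -0.03]
[([np.float64(281.5), np.float64(115.8)], np.int32(1285)), ([np.float64(281.8), np.float64(188.2)], np.int32(1503)), ([np.float64(281.9), np.float64(268.6)], np.int32(1776))]
nose cap x,z,tilt(deg,+nose down),y: 0.0701 -0.007 26.8 0.003 rms 0.06 TCP along nose from centre -0.0215 TCP over underside 0.0301
```

move_arm --pt "1 0 1.3 0" --pt "1 0 1.3 0" --pt "1 0 1.3 0" --pt "1 0 1.3 0" --pt "1 0 1.3 0"

```text
time_s: 31.3
tcp_pos: [0.5721, 0.0406, 0.245]
tool_rot: [0.685, 0.728, 0.006, 0.001]
ft_force: [-3.2, 14.5, 24.3]
width: 0.0371
```

```bash
python3 - <<'E'
from plant import *
from h import *
o=get_obs(); go(o,[.572,.027,.31],3)
c=read_camera("wrist"); attitude(c,o)
E
```

```text
tcp [0.5721 0.0406 0.245 ] jaw 3.49 tool mm [-13.2  -0.3 -65.1] yaw 0.5 F [-3.2 14.5 24.3] w 0.0371 t 31.3 q [ 0.05  0.3   1.72  0.01  1.11 -0.02]
[([np.float64(283.7), np.float64(122.9)], np.int32(1014)), ([np.float64(282.9), np.float64(186.3)], np.int32(1338)), ([np.float64(282.0), np.float64(263.1)], np.int32(1817))]
nose cap x,z,tilt(deg,+nose down),y: 0.0667 0.0029 36.4 0.0036 rms 0.7 TCP along nose from centre -0.0174 TCP over underside 0.0307
```

move_arm --pt "1 0 1.3 0"

```text
time_s: 31.45
tcp_pos: [0.5718, 0.0416, 0.2434]
tool_rot: [0.685, 0.728, 0.006, 0.001]
ft_force: [-3.0, 17.6, 22.2]
width: 0.0366
```

move_arm --pt "0 0 0 0" --pt "0 0 0 0" --pt "0 0 0 0" --pt "0 0 -10 0" --pt "0 0 -20 0" --claw 0

```text
time_s: 31.95
tcp_pos: [0.5673, 0.0378, 0.2672]
tool_rot: [0.685, 0.729, -0.001, -0.001]
ft_force: [-0.3, -0.7, -3.7]
width: 0.036
```

move_arm --pt "0 0 -20 0" --pt "0 0 -25 0" --pt "0 0 -25 0" --pt "0 0 0 0"

```text
time_s: 32.35
tcp_pos: [0.5702, 0.0375, 0.3413]
tool_rot: [0.685, 0.729, 0.002, 0.002]
ft_force: [0.2, 0.0, -2.4]
width: 0.036
```

```bash
python3 - <<'E'
from plant import *
from h import *
o=get_obs(); go(o,[.40,-.055,.34],-90)
c=read_camera("wrist"); attitude(c,o)
E
```

```text
tcp [0.5702 0.0375 0.3413] jaw 3.53 tool mm [ -81.9 -175.6    0.2] yaw -86.5 F [ 0.2  0.  -2.4] w 0.036 t 32.35 q [ 0.05  0.22  1.61 -0.    1.31 -0.02]
[([np.float64(282.1), np.float64(122.7)], np.int32(998)), ([np.float64(281.8), np.float64(185.6)], np.int32(1334)), ([np.float64(281.2), np.float64(262.2)], np.int32(1828))]
nose cap x,z,tilt(deg,+nose down),y: 0.0668 0.003 37.3 0.003 rms 0.42 TCP along nose from centre -0.017 TCP over underside 0.0299
```

The carrier is now held firmly 37° nose-down, close to the chute's 40°, with the caps up. I'll go in front of the mouth and turn the label end to +x.

move_arm --pt "-17 -36 0 0" --pt "-17 -36 0 0" --pt "-17 -36 0 0" --pt "-17 -36 0 0" --pt "-14 -31 0 0"

```text
time_s: 32.9
tcp_pos: [0.3959, -0.0555, 0.3358]
tool_rot: [0.685, 0.729, -0.001, -0.001]
ft_force: [-0.0, -0.2, -2.9]
width: 0.0355
```

move_arm --pt "0 0 0 8" --pt "0 0 0 8" --pt "0 0 0 8" --pt "0 0 0 8" --pt "0 0 0 8"

```text
time_s: 33.4
tcp_pos: [0.3976, -0.055, 0.336]
tool_rot: [0.894, 0.448, -0.001, -0.001]
ft_force: [0.1, 0.4, -2.2]
width: 0.0354
```

move_arm --pt "0 0 0 8" --pt "0 0 0 8" --pt "0 0 0 8" --pt "0 0 0 8" --pt "0 0 0 8"

```text
time_s: 33.9
tcp_pos: [0.3976, -0.0549, 0.3359]
tool_rot: [0.993, 0.115, -0.002, -0.0]
ft_force: [1.1, 0.6, -2.3]
width: 0.0356
```

move_arm --pt "0 0 0 8" --pt "0 0 0 5.5" --pt "0 0 0 0"

```text
time_s: 34.2
tcp_pos: [0.3977, -0.0549, 0.3361]
tool_rot: [1.0, -0.0, -0.002, -0.0]
ft_force: [-0.3, 0.1, -3.6]
width: 0.0355
```

```bash
python3 - <<'E'
from plant import *
from h import *
o=get_obs(); go(o,[.428,-.055,.26],-90)
c=read_camera("wrist"); attitude(c,o)
s=read_camera("scene")
print("lid edge",onz(s,np.array([(150,340),(90,520)])/3.4+[190,160]-.35,.216).round(3))
v=np.hstack([cv2.resize(s["pixels"][150:310,190:330],(525,600),interpolation=cv2.INTER_CUBIC),c["pixels"][0:300,145:420].copy().repeat(1,0)[:300]] if False else [cv2.resize(s["pixels"][160:300,200:320],(400,467),interpolation=cv2.INTER_CUBIC),cv2.resize(c["pixels"][0:350,130:430],(400,467))]); cv2.imwrite("pics/v10.png",v)
E
```

```text
tcp [ 0.3977 -0.0549  0.3361] jaw -90.01 tool mm [30.5  0.1 76.1] yaw -0.0 F [-0.3  0.1 -3.6] w 0.0355 t 34.2 q [-0.17 -0.07  1.94 -0.    1.28  1.4 ]
[([np.float64(282.1), np.float64(123.1)], np.int32(999)), ([np.float64(281.4), np.float64(185.9)], np.int32(1326)), ([np.float64(280.6), np.float64(262.2)], np.int32(1817))]
nose cap x,z,tilt(deg,+nose down),y: 0.0693 0.0036 36.9 0.0025 rms 0.61 TCP along nose from centre -0.0195 TCP over underside 0.0292
lid edge [[ 0.516 -0.133  0.216]
 [ 0.56  -0.291  0.216]]
```

View pics/v10.png

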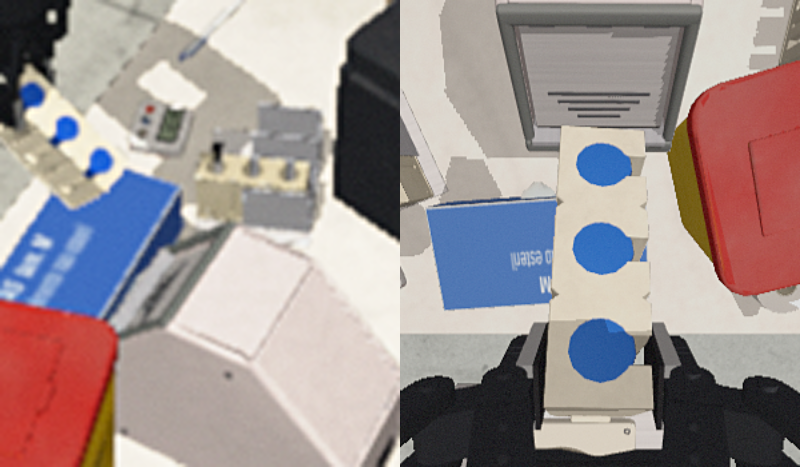

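The picture shows the carrier tilted with its label end towards the port, the flap shut, and the mouth frame centred at u≈600 (lower lip row ≈135-140), in line with the carrier. The sharps box is clear to the right. I'll measure the lip.

```bash
python3 - <<'E'
from plant import *
from h import *
o=get_obs(); c=read_camera("wrist")
f=lambda l:np.array([(130+(u-400)*.75,v*.7495) for u,v in l])
print("lip L/R",onz(c,f([(533,130),(668,130)]),.157).round(4),"mid lower",onz(c,f([(600,140),(600,150)]),.157).round(4))
print("upper L/R",onz(c,f([(513,26),(686,25)]),.157+.072).round(4),onz(c,f([(497,5),(702,3)]),.238).round(4))
E
```

```text
lip L/R [[ 0.4946 -0.0026  0.157 ]
 [ 0.495  -0.1135  0.157 ]] mid lower [[ 0.487  -0.0577  0.157 ]
 [ 0.4791 -0.0577  0.157 ]]
upper L/R [[ 0.5484 -0.0039  0.229 ]
 [ 0.5494 -0.1093  0.229 ]] [[ 0.5565  0.0031  0.238 ]
 [ 0.558  -0.1161  0.238 ]]
```

move_arm --pt "10 2 26 0" --pt "10 0 26 0" --pt "9 0 25 0" --pt "0 0 0 0" --pt "0 0 0 0"

```text
time_s: 34.85
tcp_pos: [0.4273, -0.057, 0.2609]
tool_rot: [1.0, 0.001, -0.001, -0.0]
ft_force: [0.5, 0.5, -3.4]
width: 0.0355
```

move_arm --pt "8 0 6.7 0" --pt "8 0 6.7 0" --pt "8 0 6.7 0" --pt "8 0 6.7 0" --pt "0 0 0 0"

```text
time_s: 35.35
tcp_pos: [0.4604, -0.0569, 0.2332]
tool_rot: [1.0, 0.0, -0.001, -0.0]
ft_force: [-0.7, 1.1, -2.4]
width: 0.0352
```

```bash
python3 - <<'E'
from plant import *
from h import *
o=get_obs(); go(o,[.518,-.057,.183],-90)
c=read_camera("wrist"); attitude(c,o)
E
```

```text
tcp [ 0.4604 -0.0569  0.2332] jaw -89.95 tool mm [57.7  0.1 50.1] yaw 0.0 F [-0.7  1.1 -2.4] w 0.0352 t 35.35 q [-0.15  0.15  1.95  0.    1.04  1.42]
[([np.float64(282.1), np.float64(123.1)], np.int32(999)), ([np.float64(281.4), np.float64(185.9)], np.int32(1325)), ([np.float64(281.4), np.float64(262.3)], np.int32(1874))]
nose cap x,z,tilt(deg,+nose down),y: 0.0693 0.0034 37.2 0.0026 rms 0.41 TCP along nose from centre -0.0192 TCP over underside 0.0288
```

Now push on past the flap, watching the force.

move_arm --pt "6 0 5 0" --pt "6 0 5 0" --pt "6 0 5 0" --pt "0 0 0 0"

```text
time_s: 35.8
tcp_pos: [0.4778, -0.0569, 0.2181]
tool_rot: [1.0, 0.0, -0.001, -0.0]
ft_force: [-2.0, 1.1, -4.6]
width: 0.0354
```

move_arm --pt "6 0 5 0" --pt "6 0 5 0" --pt "6 0 5 0" --pt "0 0 0 0"

```text
time_s: 36.2
tcp_pos: [0.4967, -0.057, 0.2035]
tool_rot: [1.0, 0.0, 0.0, -0.0]
ft_force: [-1.5, 0.5, -4.7]
width: 0.0356
```

move_arm --pt "5 0 4 0" --pt "5 0 4 0" --pt "0 0 0 0"

```text
time_s: 36.5
tcp_pos: [0.5064, -0.057, 0.1957]
tool_rot: [1.0, 0.0, 0.0, -0.0]
ft_force: [-0.3, 0.2, -3.9]
width: 0.0354
```

```bash
python3 - <<'E'
from plant import *
from h import *
o=get_obs(); go(o,[.518,-.057,.183],-90)
c=read_camera("wrist"); attitude(c,o)
E
```

```text
tcp [ 0.5064 -0.057   0.1957] jaw -89.97 tool mm [11.6  0.  12.7] yaw 0.0 F [-0.3  0.2 -3.9] w 0.0354 t 36.5 q [-0.14  0.27  1.89  0.    0.97  1.43]
[([np.float64(281.2), np.float64(195.5)], np.int32(568)), ([np.float64(281.2), np.float64(262.5)], np.int32(1866)), ([np.float64(278.9), np.float64(324.5)], np.int32(1187))]
nose cap x,z,tilt(deg,+nose down),y: 0.0317 -0.0092 5.2 0.0022 rms 0.71 TCP along nose from centre 0.0073 TCP over underside 0.056
```

move_arm --pt "4 0 3.3 0" --pt "4 0 3.3 0" --pt "3 0 3 0" --pt "0 0 0 0"

```text
time_s: 36.95
tcp_pos: [0.5171, -0.0569, 0.1861]
tool_rot: [1.0, 0.0, -0.0, -0.0]
ft_force: [-1.1, 0.5, -3.3]
width: 0.0348
```

move_arm --pt "2 0 3 0" --pt "0 0 0 0"

```text
time_s: 37.15
tcp_pos: [0.5188, -0.0569, 0.1832]
tool_rot: [1.0, 0.0, -0.0, -0.0]
ft_force: [-0.8, 0.3, -3.2]
width: 0.0354
```

move_arm --pt "0 0 0 0" --pt "0 0 0 0" --pt "0 0 0 0" --pt "0 0 0 0" --pt "0 0 0 0" --claw 0.6

```text
time_s: 37.65
tcp_pos: [0.5189, -0.057, 0.1838]
tool_rot: [1.0, 0.0, 0.0, 0.0]
ft_force: [0.7, -0.6, 0.5]
width: 0.0513
```

```bash
python3 - <<'E'
from plant import *
from h import *
o=get_obs(); go(o,[.40,-.057,.30],-90)
c=read_camera("wrist"); cv2.imwrite("pics/w11.png",c["pixels"])
hsv=cv2.cvtColor(c["pixels"],cv2.COLOR_BGR2HSV)
print(blobs(cv2.inRange(hsv,(100,120,90),(125,255,255)),60))
E
```

```text
tcp [ 0.5189 -0.057   0.1838] jaw -89.97 tool mm [-1.189e+02 -1.000e-01 -1.163e+02] yaw 0.0 F [ 0.7 -0.6  0.5] w 0.0513 t 37.65 q [-0.13  0.31  1.88  0.    0.96  1.44]
[(array([147.6, 270.6]), np.int32(1532)), (array([270.8, 305.4]), np.int32(4327)), (array([155.2, 289.3]), np.int32(174)), (array([106.5, 291.4]), np.int32(77)), (array([155.1, 363.1]), np.int32(647))]
```

move_arm --pt "-8 0 -8 0" --pt "-20 0 -20 0" --pt "-30 0 -30 0" --pt "-30 0 -30 0" --pt "-30 0 -30 0"

```text
time_s: 38.2
tcp_pos: [0.3989, -0.0569, 0.3027]
tool_rot: [1.0, 0.0, -0.0, -0.0]
ft_force: [1.1, -0.3, -0.0]
width: 0.0516
```

move_arm --pt "-3 -2 -34 0" --pt "0 0 0 0" --pt "0 0 0 0" --pt "0 0 0 0"

```text
time_s: 38.6
tcp_pos: [0.3971, -0.0549, 0.3348]
tool_rot: [1.0, 0.0, -0.001, -0.0]
ft_force: [0.6, 0.3, -0.6]
width: 0.0515
```

```bash
python3 - <<'E'
from plant import *
from h import *
o=get_obs(); go(o,[.3977,-.0549,.3361],-90)
c=read_camera("wrist"); a=cv2.resize(c["pixels"][0:350,130:430],(400,467)); b=cv2.imread("pics/v10.png")[:,400:]
cv2.imwrite("pics/w12.png",c["pixels"])
print("flap region before",b[30:122,120:282].mean((0,1)).round(1),"after",a[30:122,120:282].mean((0,1)).round(1))
for dy in range(-8,9,4):
  print(dy,[round(float(cv2.absdiff(a[30+dy:122+dy,120+dx:282+dx],b[30:122,120:282]).mean()),1) for dx in range(-8,9,4)])
# slots (dark) rows
for n,i in(("b",b),("a",a)):
  g=cv2.cvtColor(i,cv2.COLOR_BGR2GRAY)[30:145,160:245].mean(1); print(n,g[::5].round(0))
hsv=cv2.cvtColor(c["pixels"],cv2.COLOR_BGR2HSV)
print("blue",blobs(cv2.inRange(hsv,(100,120,90),(125,255,255)),60))
s=read_camera("scene"); cv2.imwrite("pics/s12.png",s["pixels"]); s0=cv2.imread("pics/scene0.png")
d=(cv2.absdiff(s["pixels"],s0).max(2)>40).astype(np.uint8); d=cv2.morphologyEx(d,cv2.MORPH_OPEN,np.ones((2,2)))
n,l,st,ce=cv2.connectedComponentsWithStats(d)
print([ (st[i].tolist()) for i in range(1,n) if st[i,4]>12])
E
```

```text
tcp [ 0.3971 -0.0549  0.3348] jaw -89.97 tool mm [ 0.6 -0.  -1.3] yaw 0.0 F [ 0.6  0.3 -0.6] w 0.0515 t 38.6 q [-0.17 -0.07  1.94 -0.    1.27  1.4 ]
flap region before [134.2 137.1 142.7] after [134.7 137.5 143.2]
-8 [17.2, 14.7, 12.4, 13.4, 17.3]
-4 [19.6, 16.7, 13.5, 16.1, 20.2]
0 [13.2, 9.4, 4.5, 9.2, 13.9]
4 [20.6, 17.3, 13.9, 18.0, 22.0]
8 [19.6, 16.0, 13.9, 17.3, 21.0]
b [120. 141. 157. 155. 157. 153. 152. 154. 155. 154. 154. 156. 155.  87.
 108. 155. 105. 120. 152. 140. 208. 209. 210.]
a [117. 142. 156. 155. 157. 153. 153. 153. 154. 155. 153. 156. 152. 135.
  83. 150. 130. 108. 152. 123. 177. 174. 178.]
blue [(array([276.5, 144.2]), np.int32(80)), (array([228.3, 187.5]), np.int32(10009)), (array([190.8, 150.4]), np.int32(85))]
[[46, 0, 180, 151, 9729], [73, 0, 14, 15, 96], [189, 0, 57, 19, 454], [237, 2, 34, 83, 1457], [163, 47, 3, 11, 23], [141, 51, 20, 14, 76], [215, 94, 11, 17, 91], [184, 114, 39, 88, 1925], [89, 117, 10, 6, 24], [81, 125, 6, 12, 31], [190, 124, 4, 6, 15], [108, 138, 36, 40, 849], [76, 144, 28, 37, 457], [146, 152, 2, 8, 16], [230, 167, 66, 56, 1391], [104, 170, 9, 10, 64], [165, 191, 18, 13, 80]]
```

```bash
python3 - <<'E'
from plant import *
from h import *
s=read_camera("scene")["pixels"]; s0=cv2.imread("pics/scene0.png")
for n,(x0,y0,x1,y1) in dict(timer=(238,188,258,208),emptyA=(258,204,300,230),emptyB=(222,328,274,372),pen=(250,155,278,182),scanner=(244,358,302,412)).items():
  m=cv2.matchTemplate(s[y0-8:y1+8,x0-8:x1+8],s0[y0:y1,x0:x1],cv2.TM_CCOEFF_NORMED); _,v,_,p=cv2.minMaxLoc(m); print(n,round(v,3),"shift px",p[0]-8,p[1]-8)
h=cv2.cvtColor(s,cv2.COLOR_BGR2HSV); print("blue caps left near old spots",blobs(cv2.inRange(h[140:215,255:320],(100,120,90),(125,255,255)),6))
c=read_camera("wrist")["pixels"]; w=cv2.imread("pics/w12.png"); print("flap change",cv2.absdiff(c[20:95,220:345],w[20:95,220:345]).mean())
print(get_obs()["ft_force"].round(1)); close_job()
E
```

```text
timer 0.79 shift px 0 0
emptyA 0.853 shift px 0 0
emptyB 0.999 shift px 0 0
pen 0.432 shift px 0 0
scanner 1.0 shift px 0 0
blue caps left near old spots []
flap change 3.24448
[-0.4 -0.1  0. ]
the job is handed in; nothing more can be done
```

I took the blue-capped carrier out of the rack by its label end, stood it on the counter, gripped it again by the plain end and pushed it label first past the flap. I then let it slide down the chute and handed the job in. I could not see inside the port, so its arrival at the end stop is inferred.

**What went differently:**
- **First plain-end grip:** it closed on nothing and turned the standing carrier about 2°. The second grip held.
- **Tilting the carrier:** the tool cannot tilt, so I eased the grip and pressed the carrier's underside on the glove box edge, then on the port roof edge. This pivoted it to about 37° nose-down. The peak wrist force was about 100 N (95 N upward), against the 120 N limit. That was the carrier pressing on the box, not the gripper's body.
- **Letting go:** by my estimate the label end was about 79 mm past the lip and the carrier's centre about 22 mm past it. The pads were then about 38 mm in from the plain end.

**Last checks, at about 39 s:**
- **Carrier and flap:** the blue caps were gone from view. The flap matched its picture from before the push with no shift, so it is shut.
- **Robot:** no force at the gripper.
- **Other objects:** the timer, both empty carriers and the scanner showed no shift. The timer (0.79) and the rack's empty carrier (0.85) matched less cleanly, which I put down to changed shadows.
- **Pen:** its match was too poor (0.43) to confirm anything, although I never worked near it.

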